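Nest the empty parts tubs

ROBOT

A 6-joint arm with a two-finger parallel gripper is mounted at the origin on the work surface. World frame = base frame: x ahead of the robot, y to its left, z up, the work surface at z = 0. Lengths are in m, angles in rad, forces in N, time in s.
With the tool pointing down it reaches from about 0.25 to 0.775 m from the base axis. Payload 4 kg.
Tool frame: the origin (TCP) lies at the very end of the fingers, on their centre line; the grasp point (between the pads) lies 19 mm behind it; z points along the fingers, y is the line along which they close (so a half turn about z gives the same grasp; the last joint's range is limited). The gripper opens to 85 mm and grips with 20 to 120 N. Pads are 22 mm wide; open, the fingers measure 114 mm over their backs; the gripper's body (76 mm by 85 mm) begins 54 mm behind the grasp point. The pads swing forward as they close: fully open they stand 13 mm farther back than shut.
Start: joints at [1.08, 0.087, 1.371, -0, 1.684, -0.103], TCP at [0.208, 0.509, 0.231] pointing down, gripper open.
Joint ranges: [-3.1, 3.1], [-0.76, 2.03], [0.27, 2.55], [-1.08, 4.22], [0.17, 2.65], [-2.57, 2.57]. Speed limits (rad/s): [2.79, 2.79, 3.14, 3.14, 3.14, 3.14].

INTERFACE

Orientations are given as a rotation vector (axis times angle).
In Python, from plant import sensors, cams, r gives the robot as it stands. The module is installed in compiled form; this text tells all that it offers.
- The arm moves only by the tool jog_arm, never from a script. Its argument "moves" is a list of rows, each a list of 7 numbers: the shift along the world's x, y, z scaled (see below), then the turn, a rotation vector about the world's x, y, z scaled (see below), then the closure in counts, from 0 (fully open) to 255 (shut). In form: [[tx, ty, tz, rx, ry, rz, hand], ...]. A call has 1 to 10 rows; each row is the pose to reach, as a shift and turn from the pose commanded when the call began; what a row does not reach only later rows make up. The controller multiplies each number of a shift by 0.3 m and each number of a turn by 45 degrees. A row lasts 1/10 s, in which the tool goes at most 50 mm and 8.59 degrees, less where a joint would pass 70% of its speed; a pose out of reach is approached as far as the arm can. A call with a number of a shift or a turn outside -1 to 1 is refused whole. A call with a gripper value outside its range is refused whole. The fingers move at their own pace and stop on an object; "force" is the grip in N (left out, the last holds). Time passes only in rows, so rows that repeat a pose let the fingers close. It gives the time, the measured TCP pose, the force, the opening and the grip force at its end, in the units of the state.
- sensors.sense(): the state, without advancing time (a new reading comes with each control period).
- cams.camera(name): name is "side" or "top"; returns a dict with "color" (480x640x3 uint8, red, green, blue), "depth" (480x640 float32, m along the optical axis (not along the pixel's ray), 0 where there is no reading), "fx", "fy", "cx", "cy" (pixels), "R" (3x3) and "t" (3): a world point X has camera coordinates R X + t. Camera axes: x right, y down, z forward; pixel columns grow to the right and rows downward; lengths in m; the calibration is good to about 2 mm. A picture is of the moment at which its call begins.
- r.job_done(): hands the job in; it is judged then, once.
The state is a dict: "time_s": time; "joint_pos": joint angles; "qvel": joint speeds; "joint_torque": joint torques, N m; "tool_pos": TCP position; "orientation": TCP orientation; "ft_force": force on the tool from outside, world axes, zero at the start; "moment": the same for the moment, N m; "gripper_width": finger opening in m; "gripper_force": force on a finger pad.
Only numpy, scipy, OpenCV 4.12 (cv2) and the standard library are available. Lean on these libraries where they do the work, as an engineer would, in place of code of your own. Each camera call takes 0.05 s, during which the arm holds its last target. There are 200 camera calls.

TASK

The three grey parts tubs on the bench are empty: nest them, largest first. Leave the largest tub standing where it is, set the medium tub fully down inside it, and only then set the smallest fully down inside the medium one, all upright. Leave the converter, the contactor and the roll of tape where they are.

Things in the scene. Friction and masses are not known exactly. Their poses are not given: they have to be found in the camera images.
- tub_large_mid (a point): Largest tub: open-topped rectangular grey plastic tub, 122 mm long (its x), 80 mm wide (its y), 45 mm high (its z, up), walls and floor 3 mm thick, so 116 x 74 mm inside; about 0.3 kg. Stands upright, loose on the bench. The point is its centre, half-way up (22.5 mm above its underside). It need not be handled.
- tub_medium_mid (a point): Medium tub: same grey plastic, 102 mm long (x), 60 mm wide (y), 75 mm high (z, up), walls and floor 3 mm, 96 x 54 mm inside; about 0.14 kg. Point: its centre, 37.5 mm above its underside. It can be gripped across its 60 mm width. Seated in the largest tub, long side along long side, it has 7 mm play on every side and its rim stands 33 mm above the outer rim, so grip it in its top 28 mm. Its centre is then 18 mm above the largest tub's centre.
- tub_small_mid (a point): Smallest tub, yet the tallest: same grey plastic, 82 mm long (x), 40 mm wide (y), 105 mm high (z, up), walls and floor 3 mm; about 0.1 kg. Point: its centre, 52.5 mm above its underside. It can be gripped across its 40 mm width. Seated in the medium tub it has 7 mm play on every side and its rim stands 33 mm above the medium tub's rim, so grip it in its top 28 mm. Its centre is then 18 mm above the medium tub's centre.
- converter: Bystander: finned aluminium power converter, 90 x 70 x 34 mm, loose on the far side of the bench; origin at the centre of its underside. Not to be moved.
- contactor: Bystander: white cylindrical contactor, 50 mm across, 62 mm high, on a 70 x 50 mm foot, with two brass studs on top; loose on the far side of the bench; origin at the centre of its underside. Not to be moved.
- tape: Bystander: roll of black tape lying flat, 90 mm across, 24 mm high, loose on the near side of the bench; origin at the centre of its underside. Not to be moved.

How it is judged:
On the way, in this order (a step that is already met when the one before it is completed fails the run):
1. the medium tub is fully down inside the largest tub (x of tub_medium_mid in the frame of tub_large_mid between -0.012 and 0.012 m and y of tub_medium_mid in the frame of tub_large_mid between -0.012 and 0.012 m and z of tub_medium_mid in the frame of tub_large_mid between 0.012 and 0.023 m and angle between tub_medium_mid's own z axis and vertical below 0.08 rad), for 0.2 s.
2. then the smallest tub is fully down inside the medium one (x of tub_small_mid in the frame of tub_medium_mid between -0.012 and 0.012 m and y of tub_small_mid in the frame of tub_medium_mid between -0.012 and 0.012 m and z of tub_small_mid in the frame of tub_medium_mid between 0.012 and 0.023 m and angle between tub_small_mid's own z axis and vertical below 0.08 rad), for 0.2 s.
At the end, for the whole second after the job is handed in: Largest tub upright on the bench, medium inside it, smallest inside the medium: each inner centre within 12 mm of the outer one along both of the outer tub's sides and 12 to 23 mm above it (18 is fully down), every tub within 0.08 rad of upright, at rest (all of step 1 and all of step 2 and linear speed of each of tub_large, tub_medium, tub_small below 0.02 m/s and angle between tub_large_mid's own z axis and vertical below 0.08 rad and height (world z) of tub_large_mid below 0.027 m); the robot touches nothing.
It fails at once if the largest tub is shifted more than 40 mm (distance of tub_large_mid from where it was at the start of the episode above 0.04 m).
It fails at once if the converter is moved more than 20 mm (distance of converter from where it was at the start of the episode above 0.02 m).
It fails at once if the contactor is moved more than 20 mm (distance of contactor from where it was at the start of the episode above 0.02 m).
It fails at once if the tape is moved more than 20 mm (distance of tape from where it was at the start of the episode above 0.02 m).
It also fails if it takes over 64 s, if anything falls off the work surface, if the arm or the gripper's body presses on something with over 40 N, if the wrist force passes 120 N, or if a joint passes its speed limit or range.

## Working session

There is one attempt and no reset: what is moved stays moved. The work goes in short steps, Python scripts to look and compute and a tool call to move; the robot and the scene stay as the last step left them, time stands still between calls to the robot, and variables do not carry over. Pictures are saved under pics/ and viewed, at most 10 in all, crops included, and the job is handed in when it is done.

Besides the shell and the picture viewer there is one more tool, called as a command line: name --pt "numbers of a row" for each row, then --argument value for the rest. jog_arm: Moves the arm, as the interface text tells. Shifts and turns lie within -1 to 1; 1 stands for 0.3 m of shift or 45 degrees of turn. Its arguments: {"type":"object","properties":{"moves":{"type":"array"},"force":{"type":"number"}},"required":["moves"]}

```bash
mkdir -p pics; cat > h.py <<'E'
import numpy as np, cv2
from plant import sensors, cams, r
def pts(c):
    d=c["depth"]; v,u=np.mgrid[0:480,0:640]
    P=np.stack([(u-c["cx"])/c["fx"]*d,(v-c["cy"])/c["fy"]*d,d],-1)
    W=(P-np.array(c["t"]).ravel())@np.array(c["R"])
    W[d<=0]=np.nan
    return W
E
python3 - <<'E'
from h import *
for n in ("top","side"):
    c=cams.camera(n); cv2.imwrite(f"pics/{n}0.png",c["color"][:,:,::-1]); np.savez(f"{n}0.npz",**c)
    print(n, -np.array(c["R"]).T@np.array(c["t"]).ravel(), c["R"], c["fx"])
    W=pts(c); print(np.isfinite(W[...,2]).mean(), np.nanpercentile(W.reshape(-1,3),[1,50,99],axis=0))
s=sensors.sense(); print(s)
E
```

```text
top [0.33374952 0.01000394 1.12546511] [[ 1.45699521e-02 -9.99893430e-01 -9.19599046e-04]
 [-9.82329320e-01 -1.41423776e-02 -1.86625563e-01]
 [ 1.86592669e-01  3.62247463e-03 -9.82430686e-01]] 606.8579160318642
0.9960807291666667 [[ 1.39131186e-01 -8.07451011e-01 -7.56440662e-01]
 [ 5.60773143e-01  2.24302526e-02 -8.08469018e-04]
 [ 1.53010289e+00  8.07425987e-01  3.59861647e-02]]
side [ 0.12160419 -0.41644878  0.73245477] [[ 0.70960105 -0.70448032 -0.0131844 ]
 [-0.52363907 -0.51474047 -0.67885519]
 [ 0.47145358  0.48862022 -0.7341538 ]] 454.2767387233994
0.9959114583333334 [[ 1.13481336e-02 -5.42646342e-01 -7.54562542e-01]
 [ 6.01952938e-01  9.40339780e-02  3.54569611e-04]
 [ 2.40575217e+00  1.83437341e+00  2.22152625e-01]]
{'time_s': 0.1, 'joint_pos': array([ 1.07988324e+00,  8.78895961e-02,  1.37210704e+00, -2.44281335e-05,
        1.68362774e+00, -1.03128040e-01]), 'qvel': array([ 0.0008232 , -0.0021847 , -0.00380655, -0.0006016 , -0.00090343,
        0.00122284]), 'joint_torque': array([ 2.85925271e-03, -3.53012717e+01, -3.14220357e+01,  6.42111149e-05,
        7.87108729e-03, -6.15484214e-05]), 'tool_pos': array([0.20778584, 0.50874647, 0.23024956]), 'orientation': array([-6.05215662e-01, -3.08216142e+00,  3.06227452e-03]), 'ft_force': array([-0.8471884 , -0.73909477,  0.72368843]), 'moment': array([ 0.00589787, -0.03233325,  0.01990837]), 'gripper_force': 0.0, 'gripper_width': 0.08513168713630283}
```

View pics/top0.png

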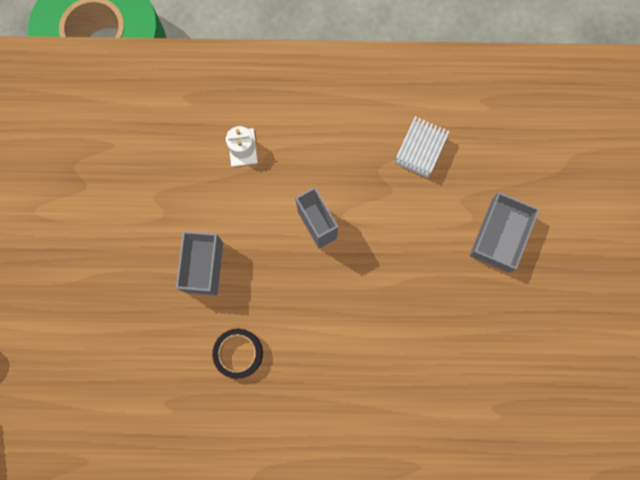

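View pics/side0.png

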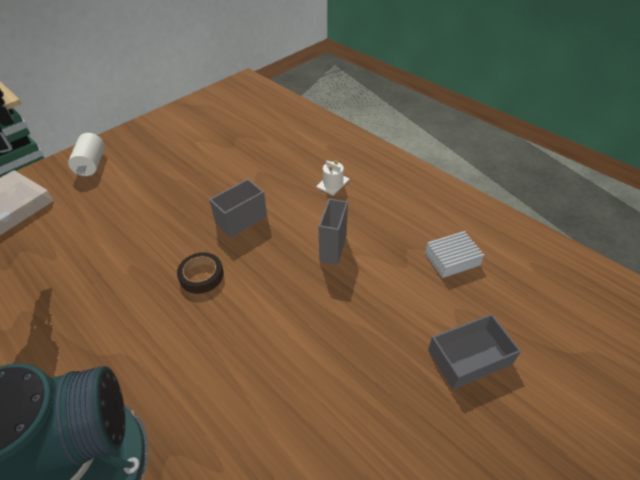

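The top view shows the medium tub at about (200,263), the small one at (316,217), the large one at (505,232), the contactor at (241,147), the converter at (422,147) and the tape at (238,353). The side view shows all three tubs upright. Next I'll measure the rims.

```bash
cat >> h.py <<'E'
H=dict(large=.045,medium=.075,small=.105); S=dict(large=(.122,.08),medium=(.102,.06),small=(.082,.04))
def plane(c,uv,z):
    uv=np.asarray(uv,float).reshape(-1,2); R=np.array(c["R"]); C=-R.T@np.array(c["t"]).ravel()
    D=np.c_[(uv[:,0]-c["cx"])/c["fx"],(uv[:,1]-c["cy"])/c["fy"],np.ones(len(uv))]@R
    return C+D*((z-C[2])/D[:,2])[:,None]
def rim(c,W,box,z,tol=.008):
    """box: u0,v0,u1,v1 pixels; rim pixels by height -> rectangle in the rim plane"""
    m=np.zeros((480,640),bool); u0,v0,u1,v1=box; m[v0:v1,u0:u1]=True
    m&=np.abs(W[...,2]-z)<tol
    col=c["color"].astype(int); m&=(col.max(2)-col.min(2)<30)
    n,lab,st,_=cv2.connectedComponentsWithStats(m.astype(np.uint8)); k=1+st[1:,4].argmax(); m=lab==k
    v,u=np.nonzero(m); P=plane(c,np.c_[u,v],z)[:,:2]
    (cx,cy),(w,h),a=cv2.minAreaRect((P*1000).astype(np.float32))
    if w<h: w,h=h,w; a+=90
    return cx/1000,cy/1000,w,h,(a+90)%180-90,m.sum(),np.median(W[m][:,2])
E
python3 - <<'E'
from h import *
B=dict(top=dict(large=(460,180,550,285),medium=(165,220,235,305),small=(285,175,350,255)),
 side=dict(large=(420,305,530,400),medium=(200,172,275,245),small=(310,190,355,275)))
for n in B:
    c=dict(np.load(f"{n}0.npz")); W=pts(c)
    for k,b in B[n].items(): print(n,k,np.round(rim(c,W,b,H[k]),4))
E
```

```text
top large [ 5.746000e-01 -3.181000e-01  1.242187e+02  8.181770e+01 -2.300720e+01
  5.440000e+02  4.350000e-02]
top medium [ 5.054000e-01  2.366000e-01  1.025712e+02  6.151110e+01 -3.900100e+00
  4.290000e+02  7.330000e-02]
top small [5.88100e-01 2.75000e-02 8.32916e+01 4.05699e+01 3.04756e+01 2.86000e+02
 1.03600e-01]
side large [ 5.735000e-01 -3.200000e-01  1.263402e+02  8.304050e+01 -2.305860e+01
  8.270000e+02  4.420000e-02]
side medium [ 5.034000e-01  2.334000e-01  1.056693e+02  6.944690e+01 -3.914500e+00
  4.360000e+02  7.310000e-02]
side small [5.86700e-01 2.52000e-02 9.11202e+01 4.18273e+01 3.02203e+01 2.89000e+02
 1.04300e-01]
```

Both views agree on the positions, and the rim sizes match those given: large (0.574, -0.319, -23°), medium (0.505, 0.2355, -3.9°), small (0.5875, 0.0265, 30.4°). I'll move above the medium tub.

jog_arm --pt "0.99 -0.91 -0.23 0 0 0.41 0" --pt "0.99 -0.91 -0.23 0 0 0.41 0" --pt "0.99 -0.91 -0.23 0 0 0.41 0" --pt "0.99 -0.91 -0.23 0 0 0.41 0" --pt "0.99 -0.91 -0.23 0 0 0.41 0" --pt "0.99 -0.91 -0.23 0 0 0.41 0" --pt "0.99 -0.91 -0.23 0 0 0.41 0" --pt "0.99 -0.91 -0.23 0 0 0.41 0" --pt "0.99 -0.91 -0.23 0 0 0.41 0" --pt "0.99 -0.91 -0.23 0 0 0.41 0" --force 40

```text
time_s: 1.1
tool_pos: [0.5058, 0.2341, 0.1607]
orientation: [-0.11, -3.137, 0.002]
ft_force: [-0.1, 1.0, 0.8]
gripper_width: 0.0853
gripper_force: 0.0
```

jog_arm --pt "0 0 -0.1 0 0 0 0" --pt "0 0 -0.2 0 0 0 0" --pt "0 0 -0.3 0 0 0 0" --pt "0 0 -0.35 0 0 0 0" --pt "0 0 -0.38 0 0 0 0" --pt "0 0 -0.38 0 0 0 0"

```text
time_s: 1.7
tool_pos: [0.5041, 0.2368, 0.0477]
orientation: [-0.102, -3.138, 0.0]
ft_force: [0.0, -0.2, 0.5]
gripper_width: 0.0854
gripper_force: 0.0
```

jog_arm --pt "0 0 0 0 0 0 150" --pt "0 0 0 0 0 0 150" --pt "0 0 0 0 0 0 150" --pt "0 0 0 0 0 0 150" --pt "0 0 0 0 0 0 150" --pt "0 0 0 0 0 0 150" --pt "0 0 0 0 0 0 150" --pt "0 0 0 0 0 0 150"

```text
time_s: 2.5
tool_pos: [0.5064, 0.2369, 0.0505]
orientation: [0.103, 3.136, 0.003]
ft_force: [-0.3, 1.1, 6.2]
gripper_width: 0.0592
gripper_force: 44.4
```

jog_arm --pt "0 0 0.05 0 0 0 150" --pt "0 0 0.12 0 0 0 150" --pt "0 0 0.2 0 0 0 150" --pt "0 0 0.3 0 0 0 150" --pt "0 0 0.4 0 0 0 150" --pt "0 0 0.47 0 0 0 150" --pt "0 0 0.5 0 0 0 150" --pt "0 0 0.5 0 0 0 150" --pt "0 0 0.5 0 0 0 150"

```text
time_s: 3.4
tool_pos: [0.5043, 0.2358, 0.197]
orientation: [-0.103, -3.138, 0.001]
ft_force: [-0.3, 0.2, -1.6]
gripper_width: 0.0592
gripper_force: 43.6
```

```bash
python3 - <<'E'
from h import *
s=sensors.sense(); print(s["time_s"],s["tool_pos"],s["orientation"],s["ft_force"],s["gripper_width"])
for n in ("side","top"):
    c=cams.camera(n); cv2.imwrite(f"pics/{n}1.png",c["color"][:,:,::-1]); np.savez(f"{n}1.npz",**c)
E
```

```text
3.4 [0.50432979 0.23583695 0.19696167] [-1.03448099e-01 -3.13759496e+00  1.37400402e-03] [-0.3093673   0.21824814 -1.59207788] 0.05922663469191581
```

View pics/side1.png

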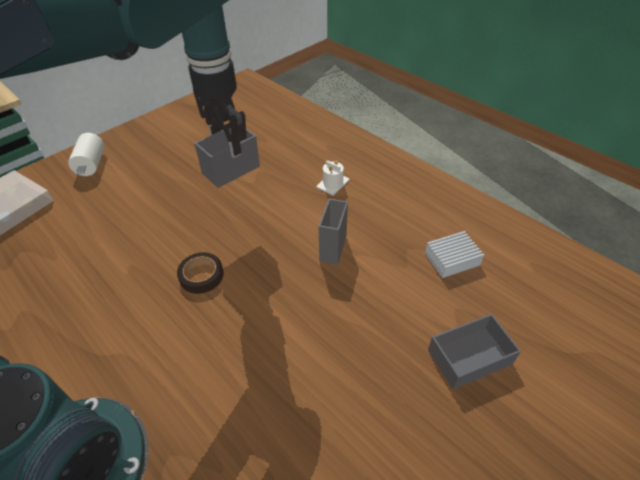

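The side view shows the medium tub held upright at about (228,155), with nothing else moved. I'll carry it over to the large tub.

jog_arm --pt "0.02 -0.1 0 0 0 -0.05 150" --pt "0.04 -0.22 0 0 0 -0.1 150" --pt "0.06 -0.34 0 0 0 -0.16 150" --pt "0.08 -0.46 0 0 0 -0.22 150" --pt "0.09 -0.58 0 0 0 -0.28 150" --pt "0.1 -0.7 0 0 0 -0.34 150" --pt "0.11 -0.8 0 0 0 -0.4 150" --pt "0.115 -0.88 0 0 0 -0.425 150" --pt "0.115 -0.92 0 0 0 -0.425 150" --pt "0.115 -0.92 0 0 0 -0.425 150"

```text
time_s: 4.5
tool_pos: [0.539, -0.0409, 0.1971]
orientation: [-0.626, -3.076, -0.0]
ft_force: [-0.8, 0.2, -1.9]
gripper_width: 0.059
gripper_force: 43.8
```

jog_arm --pt "0.01 -0.08 0 0 0 0 150" --pt "0.03 -0.18 0 0 0 0 150" --pt "0.05 -0.3 0 0 0 0 150" --pt "0.06 -0.42 0 0 0 0 150" --pt "0.08 -0.54 0 0 0 0 150" --pt "0.09 -0.66 0 0 0 0 150" --pt "0.1 -0.78 0 0 0 0 150" --pt "0.115 -0.88 0 0 0 0 150" --pt "0.115 -0.928 0 0 0 0 150" --pt "0.115 -0.928 0 0 0 0 150"

```text
time_s: 5.5
tool_pos: [0.574, -0.3185, 0.1973]
orientation: [-0.624, -3.077, -0.002]
ft_force: [-0.2, 0.9, -1.6]
gripper_width: 0.0591
gripper_force: 43.8
```

jog_arm --pt "0 0 -0.05 0 0 0 150" --pt "0 0 -0.1 0 0 0 150" --pt "0 0 -0.15 0 0 0 150" --pt "0 0 -0.18 0 0 0 150" --pt "0 0 -0.2 0 0 0 150" --pt "0 0 -0.2 0 0 0 150" --pt "0 0 -0.2 0 0 0 150" --pt "0 0 -0.2 0 0 0 150"

```text
time_s: 6.3
tool_pos: [0.5745, -0.3186, 0.1395]
orientation: [0.623, 3.077, -0.001]
ft_force: [-0.4, 0.2, -1.5]
gripper_width: 0.059
gripper_force: 43.8
```

```bash
python3 - <<'E'
from h import *
s=sensors.sense(); print(s["time_s"],s["tool_pos"],s["orientation"],s["ft_force"],s["gripper_width"])
for n in ("side","top"):
    c=cams.camera(n); cv2.imwrite(f"pics/{n}2.png",c["color"][:,:,::-1]); np.savez(f"{n}2.npz",**c)
a=cv2.imread("pics/side2.png")[220:440,340:640]; b=cv2.imread("pics/top2.png")[140:360,400:640]
cv2.imwrite("pics/c2.png",cv2.resize(np.hstack([a,b]),None,fx=1.45,fy=1.45))
E
```

```text
6.3 [ 0.5744835  -0.31859593  0.13949582] [ 6.23244769e-01  3.07717572e+00 -1.11187015e-03] [-0.40205298  0.19227467 -1.54147851] 0.05904784956523013
```

View pics/c2.png

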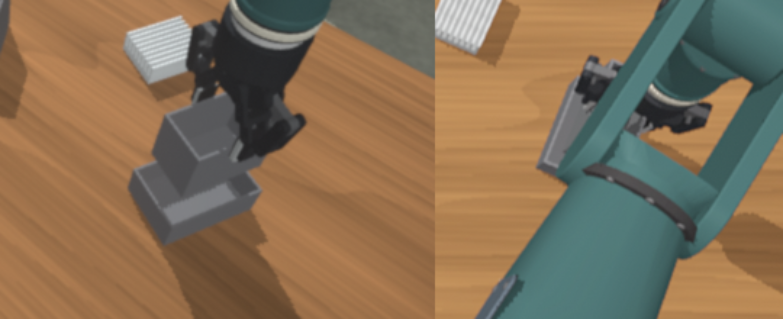

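The crop shows the medium tub hanging above the large one, upright and parallel to it: about (205,140) over (195,195) on the left of the crop. I'll lower it.

jog_arm --pt "0 0 -0.06 0 0 0 150" --pt "0 0 -0.12 0 0 0 150" --pt "0 0 -0.17 0 0 0 150" --pt "0 0 -0.21 0 0 0 150" --pt "0 0 -0.24 0 0 0 150" --pt "0 0 -0.26 0 0 0 150" --pt "0 0 -0.27 0 0 0 150" --pt "0 0 -0.27 0 0 0 150" --pt "0 0 -0.27 0 0 0 150"

```text
time_s: 7.3
tool_pos: [0.5744, -0.3185, 0.0581]
orientation: [0.623, 3.078, -0.001]
ft_force: [0.2, -0.3, -2.7]
gripper_width: 0.0589
gripper_force: 43.9
```

jog_arm --pt "0 0 -0.01 0 0 0 150" --pt "0 0 -0.015 0 0 0 150" --pt "0 0 -0.02 0 0 0 150" --pt "0 0 -0.02 0 0 0 150" --pt "0 0 -0.02 0 0 0 150"

```text
time_s: 7.8
tool_pos: [0.5742, -0.3183, 0.0535]
orientation: [0.623, 3.078, -0.001]
ft_force: [-3.4, 1.2, 6.0]
gripper_width: 0.0589
gripper_force: 44.5
```

The contact force of about 6 N comes at z = 0.0535, which is the grasp height plus the 3 mm floor, so the tub is seated. I'll release and retreat.

jog_arm --pt "0 0 0 0 0 0 60" --pt "0 0 0 0 0 0 30" --pt "0 0 0 0 0 0 0" --pt "0 0 0 0 0 0 0" --pt "0 0 0 0 0 0 0" --pt "0 0 0 0 0 0 0"

```text
time_s: 8.4
tool_pos: [0.574, -0.3182, 0.0512]
orientation: [-0.623, -3.079, -0.0]
ft_force: [-0.0, 0.3, -0.1]
gripper_width: 0.0854
gripper_force: 0.0
```

jog_arm --pt "0 0 0.05 0 0 0 0" --pt "0 0 0.15 0 0 0 0" --pt "0 0 0.3 0 0 0 0" --pt "0 0 0.45 0 0 0 0" --pt "0 0 0.5 0 0 0 0" --pt "0 0 0.5 0 0 0 0"

```text
time_s: 9.0
tool_pos: [0.5756, -0.3193, 0.2072]
orientation: [0.622, 3.07, -0.006]
ft_force: [-0.1, 0.9, -0.3]
gripper_width: 0.0858
gripper_force: 0.0
```

jog_arm --pt "0.02 0.15 0 0 0 0.15 0" --pt "0.03 0.3 0 0 0 0.3 0" --pt "0.04 0.45 0 0 0 0.45 0" --pt "0.045 0.6 0 0 0 0.6 0" --pt "0.045 0.75 0 0 0 0.75 0" --pt "0.045 0.9 0 0 0 0.9 0" --pt "0.045 1 0 0 0 1 0" --pt "0.045 1 0 0 0 1 0" --pt "0.045 1 0 0 0 1 0"

```text
time_s: 9.9
tool_pos: [0.5866, -0.0177, 0.1992]
orientation: [0.603, -3.08, -0.001]
ft_force: [0.1, -1.2, -0.3]
gripper_width: 0.0852
gripper_force: 0.0
```

```bash
python3 - <<'E'
from h import *
s=sensors.sense(); print(s["time_s"],s["tool_pos"],s["orientation"],s["joint_pos"])
B=dict(top=(450,170,560,295),side=(410,270,540,400))
for n,b in B.items():
    c=cams.camera(n); np.savez(f"{n}3.npz",**c); W=pts(c); cv2.imwrite(f"pics/{n}3.png",c["color"][:,:,::-1])
    for z in (.045,.078): print(n,z,np.round(rim(c,W,b,z),4))
a=cv2.imread("pics/side3.png")[220:440,340:640]; b=cv2.imread("pics/top3.png")[140:360,300:640]
cv2.imwrite("pics/c3.png",cv2.resize(np.hstack([a,b]),None,fx=1.25,fy=1.25))
E
```

```text
9.9 [ 0.58658761 -0.01773543  0.19922429] [ 6.02756847e-01 -3.07951381e+00 -7.81006116e-04] [-1.26447960e-01  1.79913278e-01  1.33045114e+00 -6.74195182e-04
  1.63484400e+00 -2.08386136e+00]
top 0.045 [ 5.744000e-01 -3.183000e-01  1.245575e+02  8.110860e+01 -2.289470e+01
  5.420000e+02  4.400000e-02]
top 0.078 [ 5.731000e-01 -3.167000e-01  1.041578e+02  6.158380e+01 -2.302120e+01
  4.660000e+02  7.640000e-02]
side 0.045 [ 5.731000e-01 -3.200000e-01  1.267679e+02  8.286190e+01 -2.276080e+01
  8.400000e+02  4.450000e-02]
side 0.078 [ 5.718000e-01 -3.189000e-01  1.066482e+02  6.394030e+01 -2.295700e+01
  7.170000e+02  7.720000e-02]
```

View pics/c3.png

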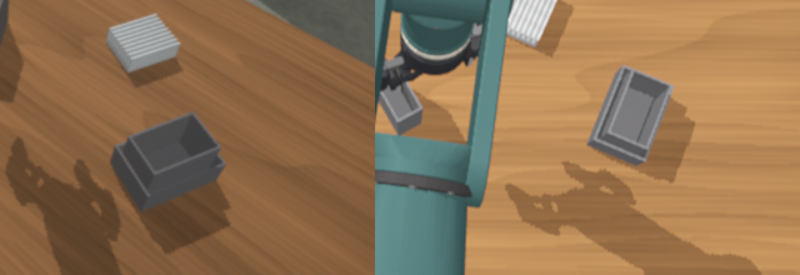

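The crop shows the medium tub seated in the large one, with rims parallel, height correct (0.077) and offset under 2 mm. The small tub is next.

jog_arm --pt "0.003 0.08 0 0 0 0.1 0" --pt "0.003 0.147 0 0 0 0.18 0" --pt "0.003 0.147 -0.1 0 0 0.18 0" --pt "0.003 0.147 -0.2 0 0 0.18 0" --pt "0.003 0.147 -0.3 0 0 0.18 0" --pt "0.003 0.147 -0.36 0 0 0.18 0" --pt "0.003 0.147 -0.4 0 0 0.18 0" --pt "0.003 0.147 -0.4 0 0 0.18 0" --pt "0.003 0.147 -0.4 0 0 0.18 0"

```text
time_s: 10.9
tool_pos: [0.589, 0.0251, 0.082]
orientation: [-0.816, 3.033, -0.001]
ft_force: [0.0, -0.4, 0.5]
gripper_width: 0.0857
gripper_force: 0.0
```

jog_arm --pt "0 0 0 0 0 0 200" --pt "0 0 0 0 0 0 200" --pt "0 0 0 0 0 0 200" --pt "0 0 0 0 0 0 200" --pt "0 0 0 0 0 0 200" --pt "0 0 0 0 0 0 200" --pt "0 0 0 0 0 0 200" --pt "0 0 0 0 0 0 200" --pt "0 0 0 0 0 0 200" --pt "0 0 0 0 0 0 200"

```text
time_s: 11.9
tool_pos: [0.589, 0.0261, 0.0825]
orientation: [-0.818, 3.031, -0.0]
ft_force: [0.1, 1.0, 5.7]
gripper_width: 0.0395
gripper_force: 41.2
```

jog_arm --pt "0 0 0.05 0 0 0 200" --pt "0 0 0.12 0 0 0 200" --pt "0 0 0.2 0 0 0 200" --pt "0 0 0.3 0 0 0 200" --pt "0 0 0.4 0 0 0 200" --pt "0 0 0.47 0 0 0 200" --pt "0 0 0.5 0 0 0 200" --pt "0 0 0.5 0 0 0 200"

```text
time_s: 12.7
tool_pos: [0.5889, 0.0257, 0.2328]
orientation: [-0.818, 3.031, -0.001]
ft_force: [0.2, 0.8, -1.5]
gripper_width: 0.0392
gripper_force: 40.6
```

jog_arm --pt "0 -0.06 0 0 0 -0.08 200" --pt "-0.01 -0.12 0 0 0 -0.16 200" --pt "-0.01 -0.18 0 0 0 -0.24 200" --pt "-0.01 -0.24 0 0 0 -0.31 200" --pt "-0.02 -0.31 0 0 0 -0.38 200" --pt "-0.02 -0.38 0 0 0 -0.45 200" --pt "-0.02 -0.45 0 0 0 -0.51 200" --pt "-0.02 -0.51 0 0 0 -0.56 200" --pt "-0.02 -0.55 0 0 0 -0.58 200" --pt "-0.02 -0.55 0 0 0 -0.58 200"

```text
time_s: 13.7
tool_pos: [0.582, -0.1405, 0.2301]
orientation: [0.109, -3.138, -0.001]
ft_force: [0.3, 0.8, -1.8]
gripper_width: 0.0396
gripper_force: 40.7
```

jog_arm --pt "0 -0.06 0 0 0 -0.08 200" --pt "-0.01 -0.12 0 0 0 -0.16 200" --pt "-0.01 -0.19 0 0 0 -0.24 200" --pt "-0.01 -0.26 0 0 0 -0.32 200" --pt "-0.02 -0.33 0 0 0 -0.4 200" --pt "-0.03 -0.4 0 0 0 -0.47 200" --pt "-0.03 -0.48 0 0 0 -0.54 200" --pt "-0.03 -0.55 0 0 0 -0.59 200" --pt "-0.03 -0.595 0 0 0 -0.6 200" --pt "-0.03 -0.595 0 0 0 -0.6 200"

```text
time_s: 14.7
tool_pos: [0.5733, -0.319, 0.2307]
orientation: [-0.625, -3.078, -0.0]
ft_force: [0.6, 0.5, -1.6]
gripper_width: 0.0391
gripper_force: 40.8
```

jog_arm --pt "0 0 -0.05 0 0 0 200" --pt "0 0 -0.1 0 0 0 200" --pt "0 0 -0.15 0 0 0 200" --pt "0 0 -0.15 0 0 0 200" --pt "0 0 -0.15 0 0 0 200"

```text
time_s: 15.2
tool_pos: [0.5731, -0.3168, 0.185]
orientation: [-0.622, -3.077, -0.002]
ft_force: [0.4, -0.0, -0.4]
gripper_width: 0.0391
gripper_force: 40.7
```

```bash
python3 - <<'E'
from h import *
s=sensors.sense(); print(s["time_s"],s["tool_pos"],s["orientation"],s["ft_force"],s["gripper_width"])
c=cams.camera("side"); b=cams.camera("top")
a=c["color"][190:410,340:640,::-1]; b=b["color"][140:360,400:640,::-1]
cv2.imwrite("pics/c4.png",cv2.resize(np.hstack([a,b]),None,fx=1.45,fy=1.45))
E
```

```text
15.2 [ 0.57305484 -0.31678839  0.1849846 ] [-6.21881904e-01 -3.07719997e+00 -1.79126913e-03] [ 0.42182007 -0.02132887 -0.44414165] 0.039066142119484865
```

View pics/c4.png

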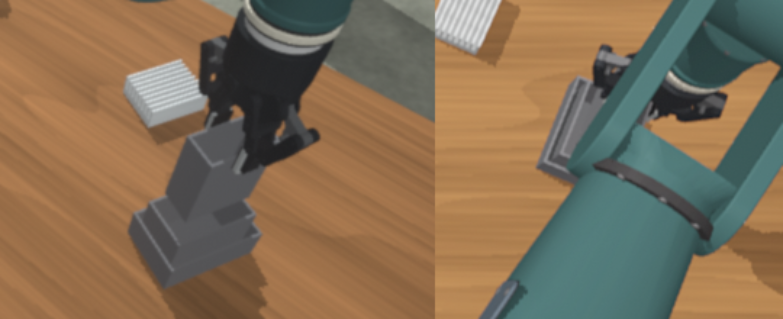

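The crop shows the small tub upright and parallel, at about (215,170), above the nested pair. I'll lower it.

jog_arm --pt "0 0 -0.05 0 0 0 200" --pt "0 0 -0.1 0 0 0 200" --pt "0 0 -0.15 0 0 0 200" --pt "0 0 -0.2 0 0 0 200" --pt "0 0 -0.24 0 0 0 200" --pt "0 0 -0.27 0 0 0 200" --pt "0 0 -0.29 0 0 0 200" --pt "0 0 -0.3 0 0 0 200" --pt "0 0 -0.3 0 0 0 200" --pt "0 0 -0.3 0 0 0 200"

```text
time_s: 16.3
tool_pos: [0.5738, -0.3179, 0.0971]
orientation: [0.623, 3.078, -0.001]
ft_force: [-0.2, 0.7, -2.1]
gripper_width: 0.0392
gripper_force: 40.8
```

jog_arm --pt "0 0 -0.01 0 0 0 200" --pt "0 0 -0.015 0 0 0 200" --pt "0 0 -0.02 0 0 0 200" --pt "0 0 -0.02 0 0 0 200" --pt "0 0 -0.02 0 0 0 200"

```text
time_s: 16.8
tool_pos: [0.5733, -0.3176, 0.0903]
orientation: [-0.623, -3.079, -0.0]
ft_force: [-0.2, 0.1, -1.7]
gripper_width: 0.0393
gripper_force: 40.8
```

jog_arm --pt "0 0 -0.004 0 0 0 200" --pt "0 0 -0.008 0 0 0 200" --pt "0 0 -0.008 0 0 0 200" --pt "0 0 -0.008 0 0 0 200"

```text
time_s: 17.2
tool_pos: [0.5736, -0.3177, 0.0886]
orientation: [0.623, 3.078, -0.0]
ft_force: [-0.8, 1.1, 2.2]
gripper_width: 0.0394
gripper_force: 41.1
```

Contact comes at 0.0886 as predicted. I'll release and retreat.

jog_arm --pt "0 0 0 0 0 0 120" --pt "0 0 0 0 0 0 60" --pt "0 0 0 0 0 0 0" --pt "0 0 0 0 0 0 0" --pt "0 0 0 0 0 0 0" --pt "0 0 0 0 0 0 0"

```text
time_s: 17.8
tool_pos: [0.5734, -0.3176, 0.0879]
orientation: [0.623, 3.079, 0.0]
ft_force: [0.2, -0.7, 0.1]
gripper_width: 0.0856
gripper_force: 0.0
```

jog_arm --pt "0 0 0.05 0 0 0 0" --pt "0 0 0.15 0 0 0 0" --pt "0 0 0.3 0 0 0 0" --pt "0 0 0.4 0 0 0 0" --pt "0 0 0.4 0 0 0 0"

```text
time_s: 18.3
tool_pos: [0.5758, -0.3192, 0.2172]
orientation: [0.621, 3.066, -0.009]
ft_force: [0.6, -0.8, 1.1]
gripper_width: 0.0853
gripper_force: 0.0
```

jog_arm --pt "0 0.15 0 0 0 0 0" --pt "0 0.3 0 0 0 0 0" --pt "0 0.45 0 0 0 0 0" --pt "0 0.6 0 0 0 0 0" --pt "0 0.75 0 0 0 0 0" --pt "0 0.8 0 0 0 0 0" --pt "0 0.8 0 0 0 0 0" --pt "0 0.8 0 0 0 0 0"

```text
time_s: 19.1
tool_pos: [0.5735, -0.0785, 0.2081]
orientation: [0.624, 3.079, -0.002]
ft_force: [-0.5, -0.3, 0.1]
gripper_width: 0.0855
gripper_force: 0.0
```

```bash
python3 - <<'E'
from h import *
s=sensors.sense(); print(s["time_s"],s["tool_pos"])
B=dict(top=(450,160,560,295),side=(410,240,540,400))
for n,b in B.items():
    c=cams.camera(n); W=pts(c); cv2.imwrite(f"pics/{n}5.png",c["color"][:,:,::-1])
    for z in (.045,.078,.111): print(n,z,np.round(rim(c,W,b,z),4))
a=cv2.imread("pics/side5.png")[220:440,340:640]; b=cv2.imread("pics/top5.png")[140:360,300:640]
cv2.imwrite("pics/c5.png",cv2.resize(np.hstack([a,b]),None,fx=1.25,fy=1.25))
E
```

```text
19.1 [ 0.5734504  -0.07848865  0.208095  ]
top 0.045 [ 5.744000e-01 -3.181000e-01  1.246171e+02  8.144010e+01 -2.289170e+01
  3.830000e+02  4.380000e-02]
top 0.078 [ 5.73000e-01 -3.16700e-01  1.04221e+02  6.15839e+01 -2.30212e+01
  3.78000e+02  7.64000e-02]
top 0.111 [ 5.73900e-01 -3.15800e-01  8.49822e+01  4.15012e+01 -2.31563e+01
  3.57000e+02  1.09300e-01]
side 0.045 [ 5.731000e-01 -3.203000e-01  1.267556e+02  8.297730e+01 -2.306260e+01
  8.330000e+02  4.480000e-02]
side 0.078 [ 5.717000e-01 -3.187000e-01  1.071917e+02  6.323290e+01 -2.335640e+01
  7.140000e+02  7.780000e-02]
side 0.111 [ 5.72800e-01 -3.17800e-01  8.71279e+01  4.38343e+01 -2.27574e+01
  5.57000e+02  1.10400e-01]
```

View pics/c5.png

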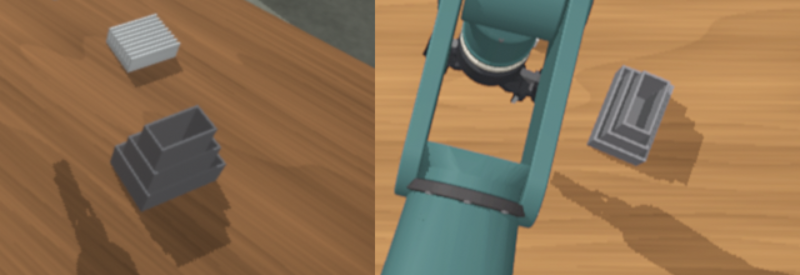

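The crop shows all three tubs nested, concentric and upright. Their rims are at 0.045, 0.078 and 0.111, and the centres agree within 2 mm. I'll hand the job in.

```bash
python3 -c "
from plant import r
print(r.job_done())"
```

```text
the job is handed in; nothing more can be done
None
```

The three tubs are nested upright in the required order, with centres within about 2 mm of each other and both inner tubs fully down, and the job was handed in at about 19 s; the judge returned no verdict.

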